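Switch on the soap bench lamp and hold its head raised

TASK

Turn the red switch handle on the lamp's base clockwise from off fully to on. Then squeeze the red release button in the lamp head's grip, pull the head straight up past the first stop to the second stop, and finish while holding it there, fully extended, in the gripper; leave the soaps round the lamp where they stand.

Things in the scene. Friction and masses are not known exactly. Their poses are not given: they have to be found in the camera images.
- lamp: bench lamp: heavy grey base plate 90 x 300 x 18 mm, fixed. Origin on the table under the plate's centre; own y along the plate's length, z up, -x is its front (towards the robot, within 0.5 rad). A telescopic mast stands at own (0, +100 mm), a rotary switch at own (0, -100 mm). Soaps 35 mm high stand in rows about 105 mm in front of and behind its centre line
- lamp_switch (a joint): rotary switch. 0 = off (bar along the lamp's x, white line to the front, at the white dot); 1.047 rad (60 deg) = on, at its end stop (white line at the green dot); grows clockwise seen from above. A spring click half way takes about 0.08 Nm to pass; short of it or beyond it the handle stays where it is left. Starts within 0.12 rad of off
- switch_grip (a point): on the switch's turning axis, inside its red upright bar handle, 74 mm above the table. The bar is 46 mm long, 12 mm thick, from 53 to 86 mm above the table, on a black disc 48 mm across on a grey housing 66 x 66 mm. Own x runs along the bar and turns with it
- lamp_head: lamp head on the mast: white disc 88 mm across, 14 mm thick, carrying an upright black grip block 28 mm (own x) by 30 mm (own y), 13 to 75 mm above the origin, with the red release button in its front (own -x) face. Origin at the centre of the disc's underside, 91 mm above the table when down; axes parallel to the lamp's
- head_grip (a point): centre of the black grip block at the height of the button's centre: 48 mm above the head's underside, 34 mm above the top of the white disc; 139 mm above the table when down, 269 mm at the second stop. Axes parallel to the lamp's. Grip firmly: the pull is up to 8 N
- release_button (a joint): red release button. 0 = out, 8 mm proud of the grip's front face; 0.006 m = fully in, 2 mm proud; moves along the head's +x, springs back, 3.6 N to press fully. While out, a catch locks the head down; pressed 5 mm or more it frees it. Pinching the grip across own x (36 mm over the button, 30 mm pressed) presses it and keeps it in; across own y does not
- button_face (a point): centre of the red button's outer face (16 mm wide, 26 mm tall); moves with the button; when it is out, 22 mm in front of the mast's axis, level with head_grip
- lamp_middle (a joint): slide of the mast's middle tube, straight up; 0 = down, 0.065 m = its end, the first stop. It comes out first, at about 4 N
- lamp_inner (a joint): slide of the inner tube, which carries the head, out of the middle tube, straight up; 0 = down, 0.065 m = its end, the second stop: the head is then 130 mm above where it began. Comes out after the first stop, at 5 to 8 N. Spring and gravity pull both tubes down again if the head is let go: nothing latches at either stop, button in or out
- soap_cloud_37: pale pink bumpy cloud-shaped soap, 68x68x35 mm; a loose bystander on the table, origin at the centre of its underside
- soap_dahlia_11: olive green dahlia-flower soap, 74x74x35 mm; a loose bystander on the table, origin at the centre of its underside
- soap_rose_28: grey-mauve rose soap, 69x68x34 mm; a loose bystander on the table, origin at the centre of its underside
- soap_cloud_22: light blue bumpy cloud-shaped soap, 67x67x35 mm; a loose bystander on the table, origin at the centre of its underside
- soap_blossom_20: olive green blossom soap, 79x79x34 mm; a loose bystander on the table, origin at the centre of its underside
- soap_rose_04: black rose soap, 69x69x34 mm; a loose bystander on the table, origin at the centre of its underside

How it is judged:
On the way, in this order (a step that is already met when the one before it is completed fails the run):
1. the switch is turned on while the lamp head is still down (value of joint lamp_switch above 0.93 rad and value of joint each of lamp_middle, lamp_inner below 0.03 m), for 0.2 s.
2. the release button is pressed in by the gripper while the head is still down (value of joint release_button above 0.0045 m and contact force between the fingers and lamp_head above 1 N and value of joint each of lamp_middle, lamp_inner below 0.03 m), for 0.1 s.
3. the head is pulled up to the second stop (value of joint each of lamp_middle, lamp_inner above 0.059 m), for 0.2 s.
At the end, for the whole second after the job is handed in: both tubes are out to within 6 mm of their 65 mm ends (head underside more than 209 mm above the table), the head is still (under 20 mm/s) and held by the gripper's fingers with more than 1 N, and the switch is on (beyond 0.93 rad of 1.047) (all of step 3 and value of joint lamp_switch above 0.93 rad and contact force between the fingers and lamp_head above 1 N and height (world z) of lamp_head above 0.209 m and linear speed of lamp_head below 0.02 m/s); the arm keeps its last pose, push and grip.
It fails at once if a soap is pushed more than 25 mm from its place (distance of any of soap_cloud_37, soap_dahlia_11, soap_rose_28, soap_cloud_22, soap_blossom_20, soap_rose_04 from where it was at the start of the episode above 0.025 m).
It also fails if it takes over 58 s, if anything falls off the work surface, if the arm or the gripper's body presses on something with over 40 N, if the wrist force passes 120 N, or if a joint passes its speed limit or range.

ROBOT

A 7-joint arm with a two-finger parallel gripper is mounted at the origin on a cart in front of the work surface, level with it; the furniture and walls round the work are solid. World frame = base frame: x ahead of the robot, y to its left, z up, the work surface at z = 0. Lengths are in m, angles in rad, forces in N, time in s.
With the tool pointing down it reaches from about 0.4 to 0.85 m from the base axis. Payload 4.4 kg.
Tool frame: the origin (TCP) lies at the very end of the fingers, on their centre line; the grasp point (between the pads) lies pinch_z behind it (pinch_z is the distance from the TCP to the grasp point, in m); z points along the fingers, y is the line along which they close (so a half turn about z gives the same grasp; the last joint's range is limited). The gripper opens to 94 mm and grips with 3 to 60 N. Pads are 16 mm wide; open, the fingers measure 119 mm over their backs; the gripper's body (75 mm by 177 mm) begins 78 mm behind the grasp point.
Start: joints at [1.265, 0.628, 0.038, 1.517, -0.027, 0.996, -0.02], TCP at [0.154, -0.631, 0.172] pointing down, gripper open.
Joint ranges: [-3.06, 3.06], [-0.37, 2.12], [-1.25, 1.32], [0.18, 2.47], [-1.1, 4.24], [0.23, 1.98], [-2.94, 2.94]. Speed limits (rad/s): [2.57, 2.57, 3.14, 3.14, 3.14, 3.14, 3.14].

INTERFACE

Orientations are given as a 3x3 rotation matrix whose columns are the frame's x, y, z axes.
In Python, from workcell import get_obs, capture, hand_in, pinch_z gives the robot as it stands.
- The arm moves only by the shell command python3 -m pendant 'ROWS' [FORCE]. ROWS is JSON, one flat list of numbers, 7 for each row, row after row: the opening, from 0 (shut) to 1 (fully open), then the shift along the tool's x, y, z in mm, then the turn, a rotation vector about the tool's x, y, z in rad. A call has 1 to 20 rows; each row is the pose to reach, as a shift and turn from the pose commanded when the call began, along the tool's axes at that moment; what a row does not reach only later rows make up. A row lasts 1/8 s, in which the tool goes at most 62.5 mm and 10.7 degrees, less where a joint would pass 70% of its speed; a pose out of reach is approached as far as the arm can. A call with a gripper value outside its range is refused whole. The fingers move at their own pace and stop on an object; FORCE is the grip in N (left out, the last holds). Time passes only in rows, so rows that repeat a pose let the fingers close. It gives the time, the measured TCP pose, the force, the opening and the grip force at its end, in the units of the state.
- get_obs(): the state, without advancing time (a new reading comes with each control period).
- capture(name): name is "scene" or "top" or "wrist"; returns a dict with "img" (420x560x3 uint8, red, green, blue), "fov_y" (degrees; the focal length in pixels is half the picture's height over the tangent of half this angle, whatever the lens; pixels are square), "cx", "cy" (the principal point, pixels), "rvec" (rotation vector, rad) and "tvec" (3), from world to camera coordinates, as OpenCV has them. Camera axes: x right, y down, z forward; pixel columns grow to the right and rows downward; lengths in m; the calibration is good to about 2 mm. A picture is of the moment at which its call begins. There is no depth.
- hand_in(): hands the job in; it is judged then, once.
The state is a dict: "time": time; "qpos": joint angles; "qd": joint speeds; "effort": joint torques, N m; "position": TCP position; "eef_rot": TCP orientation; "ft_force": force on the tool from outside, world axes, zero at the start; "torque": the same for the moment, N m; "width": finger opening in m; "finger_force": force on a finger pad.
Only numpy, scipy, OpenCV 4.12 (cv2) and the standard library are available. Lean on these libraries where they do the work, as an engineer would, in place of code of your own. Each camera call takes 0.05 s, during which the arm holds its last target. There are 200 camera calls.

## Working session

There is one attempt and no reset: what is moved stays moved. The work goes in short steps, Python scripts to look and compute and a shell command to move; the robot and the scene stay as the last step left them, time stands still between calls to the robot, and variables do not carry over. Pictures are saved under pics/ and viewed, at most 10 in all, crops included, and the job is handed in when it is done.

```bash
ls; mkdir -p pics; python3 - <<'E'
from workcell import get_obs,capture,pinch_z
import cv2,numpy as np
o=get_obs();print(pinch_z,o)
for n in("scene","top"):
    c=capture(n);cv2.imwrite(f"pics/{n}0.png",c["img"][:,:,::-1]);print(n,c["fov_y"],c["cx"],c["cy"],c["rvec"],c["tvec"])
a=cv2.imread("pics/scene0.png");b=cv2.imread("pics/top0.png")
E
```

```text
pics
0.0188 {'time': 0.0, 'qpos': array([ 1.26520858,  0.62934381,  0.0384529 ,  1.51835786, -0.02700003,
        0.99628992, -0.01995979]), 'qd': array([-3.11382802e-05,  5.92905905e-04, -5.82500037e-04, -2.63988277e-05,
        6.86569382e-04,  8.80743507e-04, -5.50258520e-04]), 'effort': array([-1.16300260e-03, -5.49746597e+01,  1.14396483e+00, -1.86637706e+01,
       -5.19800233e-02,  2.36327149e-02,  1.64456924e-04]), 'position': array([ 0.15422008, -0.6306898 ,  0.17075914]), 'eef_rot': array([[ 9.71380900e-01,  2.37526672e-01, -4.76561537e-04],
       [ 2.37527149e-01, -9.71379197e-01,  1.81921883e-03],
       [-3.08089678e-05, -1.88035073e-03, -9.99998232e-01]]), 'ft_force': array([-0.29635977, -0.00651323, -0.41175232]), 'torque': array([ 0.01233655,  0.06726564, -0.01651561]), 'finger_force': 0.0, 'width': 0.09397888896683289}
scene 53.906908118078995 286.3241314279402 208.58376879195035 [ 2.0974556  -1.09753697  0.49551913] [-0.32983034  0.38212441  0.57871333]
top 56.36127111535447 274.1269802423782 205.80646814685346 [ 2.17475015 -2.20826023  0.02328876] [0.03020515 0.57459245 0.93286976]
```

View pics/scene0.png

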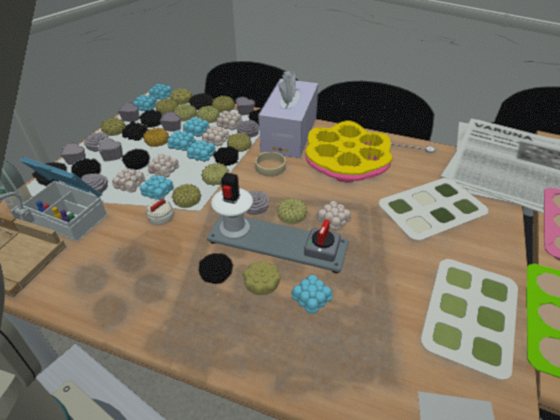

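View pics/top0.png

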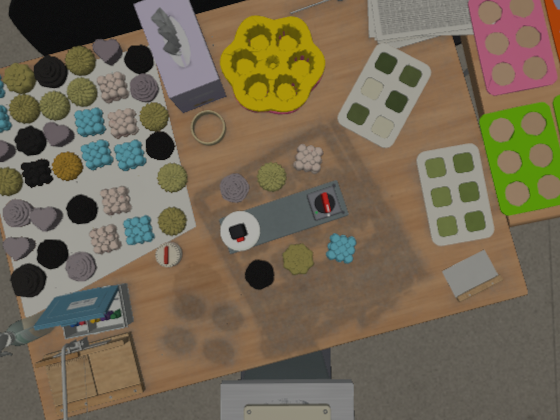

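The top view shows the head's white disc at about (240,231) with its button on the lower side, and the switch bar at about (325,202). The soaps stand in rows on both sides.

```bash
cat > h.py <<'E'
import cv2,numpy as np
from workcell import get_obs,capture
def cam(c):
    f=c["img"].shape[0]/2/np.tan(np.radians(c["fov_y"])/2)
    R=cv2.Rodrigues(np.array(c["rvec"],float))[0]
    return f,R,np.array(c["tvec"],float)
def cast(c,uv,z):
    f,R,t=cam(c);uv=np.atleast_2d(uv)
    d=np.c_[(uv[:,0]-c["cx"])/f,(uv[:,1]-c["cy"])/f,np.ones(len(uv))]@R
    o=-R.T@t
    return o+d*((z-o[2])/d[:,2])[:,None]
def proj(c,p):
    f,R,t=cam(c);q=np.atleast_2d(p)@R.T+t
    return q[:,:2]/q[:,2:]*f+[c["cx"],c["cy"]]
def red(c,box):
    im=c["img"].astype(int);m=(im[...,0]>120)&(im[...,1]<80)&(im[...,2]<80)
    k=np.zeros_like(m);x0,y0,x1,y1=box;k[y0:y1,x0:x1]=1
    v,u=np.nonzero(m&k);return np.c_[u,v]
E
python3 - <<'E'
from h import *
c=capture("top");im=c["img"].astype(int)
m=((im.min(2)>150)&(im.max(2)-im.min(2)<40)).astype(np.uint8)
k=np.zeros_like(m);k[205:260,212:268]=1
cs,_=cv2.findContours(m*k,0,1);h=cv2.convexHull(max(cs,key=cv2.contourArea))[:,0]
e=cv2.fitEllipse(cv2.convexHull(max(cs,key=cv2.contourArea)));print(e)
H=cast(c,[e[0]],.105)[0];print("disc",H, "diam",np.ptp(cast(c,h,.105),0))
r=red(c,(310,185,340,220));P=cast(c,r,.086);print("bar",P.mean(0),len(r))
w=np.linalg.svd(P[:,:2]-P[:,:2].mean(0))[2][0];print("bar dir",np.degrees(np.arctan2(w[1],w[0])),np.ptp((P[:,:2])@w))
b=red(c,(228,215,258,248));print("button",b.mean(0),cast(c,b,.139).mean(0),len(b))
# plate
S=cast(c,r,.086).mean(0)
d=H-S;print("H-S",d,np.hypot(*d[:2]),"lamp y dir deg",np.degrees(np.arctan2(d[1],d[0])))
# black block top
cv2.imwrite("pics/t1.png",cv2.resize(c["img"][150:290,200:370,::-1],None,fx=4,fy=4,interpolation=2))
E
```

```text
((239.6204833984375, 230.42176818847656), (38.1310920715332, 38.523128509521484), 42.874664306640625)
disc [0.51891135 0.09536049 0.105     ] diam [0.08045437 0.08070909 0.        ]
bar [ 0.58263364 -0.09439611  0.086     ] 76
bar dir -168.58691426479766 0.04256771720841357
button [239.77272727 239.36363636] [0.50103271 0.09158595 0.139     ] 22
H-S [-0.06372229  0.18975661  0.019     ] 0.20017017802892947 lamp y dir deg 108.56260017172464
```

View pics/t1.png

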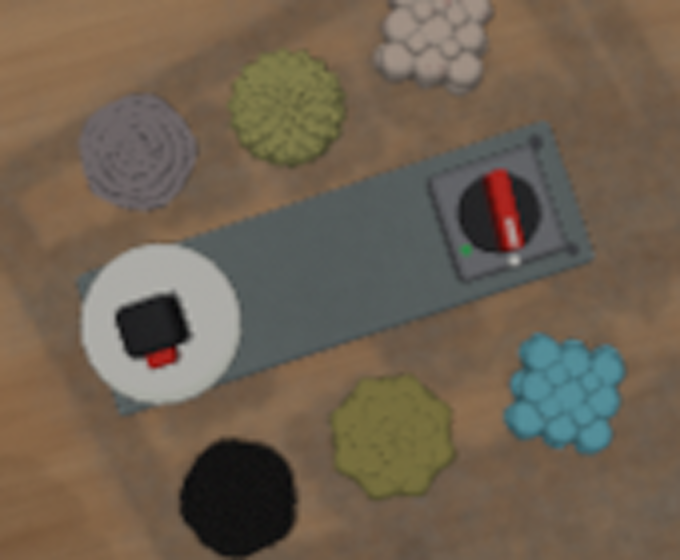

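The crop shows the bar's white line at the white dot and rotated slightly towards the green dot. I still need the bar centre with the white line included, and the plate yaw from its long sides.

```bash
python3 - <<'E'
from h import *
c=capture("top");im=c["img"].astype(int)
# bar: red or bright pixels within the black disc area
m=((im[...,0]>110)&(im[...,0]-im[...,1]>50))|(im.min(2)>140)
k=np.zeros_like(m);k[190:213,315:334]=1
v,u=np.nonzero(m&k);P=cast(c,np.c_[u,v],.086)
r=cv2.minAreaRect(P[:,:2].astype(np.float32)*1000);print("bar rect",r,P.mean(0),np.c_[u,v].min(0),np.c_[u,v].max(0))
w=np.linalg.svd(P[:,:2]-P[:,:2].mean(0))[2][0];print(np.degrees(np.arctan2(w[1],w[0])))
# plate: bluish grey
p=(im[...,2]-im[...,0]>3)&(im[...,2]<130)&(im.max(2)-im.min(2)<30)
k=np.zeros_like(p);k[175:260,215:352]=1
cs,_=cv2.findContours((p&k).astype(np.uint8),0,1);q=max(cs,key=cv2.contourArea)[:,0]
Q=cast(c,q,.018)[:,:2].astype(np.float32)*1000;print("plate",cv2.minAreaRect(Q))
# black disc+bar ring at z~.053
d=(im.max(2)<60);k=np.zeros_like(d);k[185:220,310:340]=1
v,u=np.nonzero((d|m)&k&(np.hypot(*(np.indices(d.shape)-np.array([202,325])[:,None,None]))<12));B=cast(c,np.c_[u,v],.053)
print("disc",cv2.minEnclosingCircle(B[:,:2].astype(np.float32)*1000))
# scene view of the bar
s=capture("scene");rr=red(s,(305,215,345,250));R_=cast(s,rr,.070);print("scene bar",rr.mean(0),R_.mean(0), "proj of S",proj(s,[[.5815,-.0945,.070]]))
print("head",proj(s,[[.519,.0954,.166]]))
E
```

```text
bar rect ((579.2723388671875, -95.19354248046875), (44.0042724609375, 10.790907859802246), 11.818349838256836) [ 0.58002283 -0.09502745  0.086     ] [322 192] [330 211]
-167.43848007322222
plate ((557.6318969726562, -29.694625854492188), (85.4342041015625, 232.69471740722656), 17.54774284362793)
disc ((579.621826171875, -95.1919937133789), 23.739521026611328)
scene bar [324.52307692 225.50769231] [ 0.59531493 -0.08681038  0.07      ] proj of S [[324.33942804 230.87326415]]
head [[229.69721432 176.29636224]]
```

The switch axis is at (0.5795, -0.095), and the head at (0.519, 0.0954). They are 200 mm apart, as specified. Lamp yaw is 17.6° and the bar is at 12.2°. Next I move to hover over the switch.

```bash
python3 -m pendant '[1,540,-419,0,0,0,0.026, 1,540,-419,0,0,0,0.026, 1,540,-419,0,0,0,0.026, 1,540,-419,0,0,0,0.026, 1,540,-419,0,0,0,0.026, 1,540,-419,0,0,0,0.026, 1,540,-419,0,0,0,0.026, 1,540,-419,0,0,0,0.026, 1,540,-419,0,0,0,0.026, 1,540,-419,0,0,0,0.026, 1,540,-419,0,0,0,0.026, 1,540,-419,0,0,0,0.026, 1,540,-419,0,0,0,0.026, 1,540,-419,0,0,0,0.026]' 30
python3 - <<'E'
from h import *
c=capture("wrist");cv2.imwrite("pics/w1.png",c["img"][:,:,::-1]);o=get_obs();print(o["position"],o["eef_rot"],o["qpos"])
r=red(c,(0,0,560,420));n,l,s,ce=cv2.connectedComponentsWithStats(((c["img"][...,0]>120)&(c["img"][...,1:].max(2)<80)).astype(np.uint8));print(s,ce)
print(proj(c,[[.5795,-.095,.086]]))
E
```

```text
time: 2.0
position: [0.5785, -0.0981, 0.1717]
eef_rot: [[0.978, 0.209, -0.001], [0.209, -0.978, -0.001], [-0.001, 0.001, -1.0]]
ft_force: [0.4, -0.1, -0.0]
width: 0.0939
finger_force: 0.0
[ 0.57861761 -0.09805252  0.1718085 ] [[ 9.77837687e-01  2.09364109e-01 -3.57803009e-04]
 [ 2.09363816e-01 -9.77837550e-01 -7.20239422e-04]
 [-5.00665502e-04  6.29366247e-04 -9.99999677e-01]] [ 0.11317082  0.53584696  0.00982517  1.69957465 -0.00540821  0.90646712
 -1.23491731]
[[     0      0    560    420 234684]
 [   274    177     11     48    448]
 [    38    264     18      7     68]] [[279.56781885 209.50389886]
 [279.08035714 198.66071429]
 [ 48.20588235 267.45588235]]
[[280.69327346 202.52932499]]
```

View pics/w1.png

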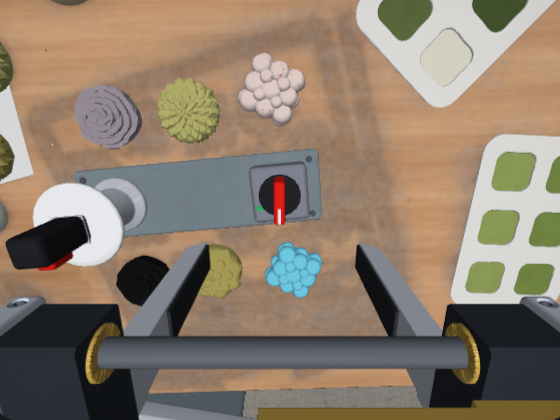

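The wrist view shows the bar centred at about (280,201) and upright. That agrees with the prediction to about 1 mm. I'll descend and close.

```bash
python3 -m pendant '[1,2,-3,40,0,0,0, 1,2,-3,80,0,0,0, 1,2,-3,105,0,0,0, 1,2,-3,116,0,0,0, 1,2,-3,116,0,0,0, 0,2,-3,116,0,0,0, 0,2,-3,116,0,0,0, 0,2,-3,116,0,0,0, 0,2,-3,116,0,0,0, 0,2,-3,116,0,0,0, 0,2,-3,116,0,0,0, 0,2,-3,116,0,0,0, 0,2,-3,116,0,0,0]' 30
```

```text
time: 3.68
position: [0.5807, -0.0928, 0.0556]
eef_rot: [[0.977, 0.212, -0.0], [0.212, -0.977, -0.0], [-0.0, -0.0, -1.0]]
ft_force: [-0.6, -0.2, -0.4]
width: 0.0174
finger_force: 0.0
```

```bash
python3 -m pendant '[0,-1,1.5,0,0,0,0, 0,-1,1.5,0,0,0,0, 0,-1,1.5,0,0,0,0, 0,-1,1.5,0,0,0,0]' 30; python3 -c "
from workcell import get_obs;o=get_obs();print(o['torque'],o['qpos'])"
```

```text
time: 4.18
position: [0.5802, -0.0945, 0.0557]
eef_rot: [[0.977, 0.212, 0.0], [0.212, -0.977, -0.0], [0.0, 0.0, -1.0]]
ft_force: [0.9, -0.1, -0.5]
width: 0.0004
finger_force: 0.0
[-0.0167293   0.02389432  0.04075406] [ 0.1115216   0.6869481   0.00344113  1.80058751 -0.00360367  0.65392728
 -1.24002306]
```

The fingers shut on nothing, so I'll look.

```bash
python3 - <<'E'
from h import *
c=capture("wrist");s=capture("scene")
cv2.imwrite("pics/w2.png",np.hstack([c["img"][100:400,80:480],cv2.resize(s["img"][150:300,200:400],(400,300))])[:,:,::-1])
print(proj(c,[[.5802,-.0945,.0557]]),proj(c,[[.5802,-.0945,.086]]))
E
```

```text
[[284.06985623 235.09251375]] [[284.31639838 252.1487905 ]]
```

View pics/w2.png

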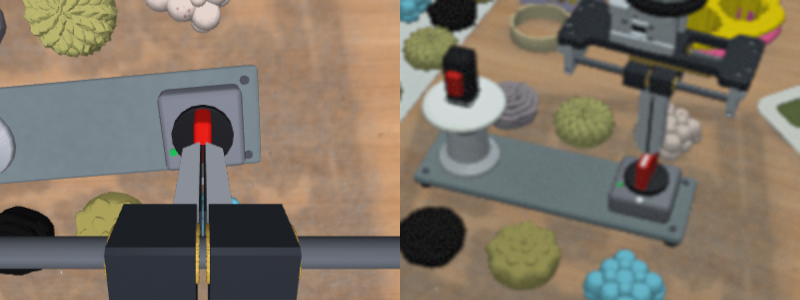

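```bash
python3 - <<'E'
from h import *
s=capture("scene");c=capture("wrist")
f=lambda q:((q-[200,150])*2).round()
for p in([.5802,-.0945,.0557],[.5802,-.0945,.086],[.5795,-.095,.086],[.5795-.0225,-.095-.005,.086],[.5795+.0225,-.095+.005,.086],[.5795-.0225,-.095-.005,.053]):print(p,f(proj(s,[p])),(proj(c,[p])).round())
a=s["img"][190:260,290:360,::-1];b=c["img"][190:330,210:350,::-1]
cv2.imwrite("pics/w3.png",np.hstack([cv2.resize(a,(400,400),interpolation=2),cv2.resize(b,(400,400),interpolation=2)]))
w=-np.asarray(cam(c)[1]).T@cam(c)[2];print("wristcam",w, "scenecam",-cam(s)[1].T@cam(s)[2])
E
```

```text
[0.5802, -0.0945, 0.0557] [[247. 172.]] [[284. 235.]]
[0.5802, -0.0945, 0.086] [[249. 151.]] [[284. 252.]]
[0.5795, -0.095, 0.086] [[249. 152.]] [[285. 253.]]
[0.557, -0.1, 0.086] [[242. 167.]] [[285. 284.]]
[0.602, -0.09, 0.086] [[256. 137.]] [[285. 220.]]
[0.557, -0.1, 0.053] [[240. 190.]] [[285. 262.]]
wristcam [ 0.66207626 -0.07543359  0.26882168] scenecam [ 0.0444052  -0.36094356  0.67636097]
```

View pics/w3.png

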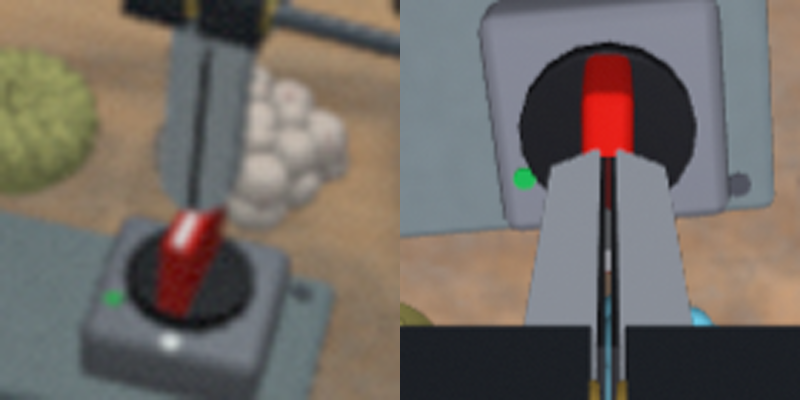

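```bash
python3 - <<'E'
from h import *
c=capture("wrist");o=get_obs();T=o["position"];R=o["eef_rot"];f,Rc,t=cam(c)
print("f",f,"tool pos",T,"width",o["width"])
for w in(0,.047):
  for dz in(-.05,-.04,-.03,-.02,-.01,0,.01):print(w,dz,proj(c,[T+R@[0,w,dz],T+R@[0,-w,dz]]).round(1).tolist())
E
python3 - <<'E'
import cv2
a=cv2.imread('pics/w1.png')[225:300:3,120:430]
# light grey finger tips in the hover picture: first rows of finger grey
import numpy as np
im=cv2.imread('pics/w1.png').astype(int)
for v in range(238,275,4):
    print(v,[tuple(im[v,u]) for u in(190,200,206,212,352,358,364,375)])
E
```

```text
f 304.8188995129573 tool pos [ 0.58015772 -0.09441839  0.05570555] width 0.0005411758494712321
0 -0.05 [[284.4, 266.2], [284.4, 266.2]]
0 -0.04 [[284.3, 258.7], [284.3, 258.7]]
0 -0.03 [[284.2, 252.0], [284.2, 252.0]]
0 -0.02 [[284.1, 245.9], [284.1, 245.9]]
0 -0.01 [[284.0, 240.3], [284.0, 240.3]]
0 0 [[284.0, 235.1], [284.0, 235.1]]
0 0.01 [[283.9, 230.4], [283.9, 230.4]]
0.047 -0.05 [[363.8, 266.2], [205.0, 266.2]]
0.047 -0.04 [[359.7, 258.7], [208.9, 258.8]]
0.047 -0.03 [[355.9, 252.0], [212.4, 252.0]]
0.047 -0.02 [[352.6, 245.8], [215.6, 245.9]]
0.047 -0.01 [[349.5, 240.2], [218.5, 240.3]]
0.047 0 [[346.7, 235.1], [221.2, 235.1]]
0.047 0.01 [[344.1, 230.4], [223.7, 230.4]]
238 [(np.int64(109), np.int64(141), np.int64(181)), (np.int64(108), np.int64(142), np.int64(183)), (np.int64(111), np.int64(143), np.int64(182)), (np.int64(110), np.int64(142), np.int64(181)), (np.int64(118), np.int64(148), np.int64(183)), (np.int64(116), np.int64(142), np.int64(172)), (np.int64(108), np.int64(131), np.int64(159)), (np.int64(115), np.int64(133), np.int64(157))]
242 [(np.int64(111), np.int64(14
[... 2592 characters left out ...]
nt64(76), np.int64(73)), (np.int64(15), np.int64(13), np.int64(12)), (np.int64(15), np.int64(15), np.int64(15)), (np.int64(74), np.int64(131), np.int64(139)), (np.int64(109), np.int64(126), np.int64(149)), (np.int64(16), np.int64(15), np.int64(15)), (np.int64(19), np.int64(17), np.int64(16)), (np.int64(93), np.int64(88), np.int64(84))]
274 [(np.int64(26), np.int64(23), np.int64(22)), (np.int64(18), np.int64(16), np.int64(16)), (np.int64(25), np.int64(36), np.int64(38)), (np.int64(84), np.int64(150), np.int64(160)), (np.int64(109), np.int64(129), np.int64(154)), (np.int64(74), np.int64(89), np.int64(109)), (np.int64(19), np.int64(17), np.int64(17)), (np.int64(27), np.int64(23), np.int64(22))]
```

In both views the real fingertips sit about 30 mm above the reported TCP: at the bar's top, z ≈ 0.086 to 0.09, instead of 0.056. I'll probe this by lowering the shut fingers gently onto the bar's top, which is at 86 mm.

```bash
python3 -m pendant '[0,0,0,0.5,0,0,0, 0,0,0,1,0,0,0, 0,0,0,1.5,0,0,0, 0,0,0,2,0,0,0]'; python3 -m pendant '[0,0,0,0.5,0,0,0, 0,0,0,1,0,0,0, 0,0,0,1.5,0,0,0, 0,0,0,2,0,0,0]'
```

```text
time: 4.92
position: [0.5801, -0.0945, 0.0536]
eef_rot: [[0.977, 0.212, 0.0], [0.212, -0.977, 0.0], [0.0, -0.0, -1.0]]
ft_force: [-0.1, -0.1, 0.0]
width: 0.0001
finger_force: 0.0
time: 5.42
position: [0.5803, -0.0945, 0.0525]
eef_rot: [[0.977, 0.212, 0.0], [0.212, -0.977, -0.0], [0.0, 0.0, -1.0]]
ft_force: [-2.0, 0.4, 8.7]
width: 0.0004
finger_force: 4.6
```

```bash
python3 - <<'E'
from h import *
c=capture("wrist");o=get_obs();T=o["position"];R=o["eef_rot"]
for dz in(-.04,-.035,-.03,-.025,0):print(dz,proj(c,[T+R@[.008,.047,dz],T+R@[.008,-.047,dz]]).round(1).tolist())
E
```

```text
-0.04 [[360.6, 247.0], [208.0, 247.1]]
-0.035 [[358.7, 243.8], [209.9, 243.8]]
-0.03 [[356.8, 240.8], [211.6, 240.8]]
-0.025 [[355.1, 237.9], [213.3, 237.9]]
0 [[347.4, 225.1], [220.6, 225.2]]
```

There is contact at a reported 0.0525, so the true tips are 33.5 mm above the reported TCP, which matches the cameras. I'll raise, open, lower to a reported 0.022 and close.

```bash
python3 -m pendant '[0,0,0,-5,0,0,0, 1,0,0,-5,0,0,0, 1,0,0,-5,0,0,0, 1,0,0,-5,0,0,0, 1,0,0,-5,0,0,0, 1,0,0,-5,0,0,0, 1,0,0,-5,0,0,0, 1,0,0,-5,0,0,0, 1,0,0,-5,0,0,0, 1,0,0,-5,0,0,0, 1,0,0,-5,0,0,0]' 30
python3 -m pendant '[1,0,0,10,0,0,0, 1,0,0,20,0,0,0, 1,0,0,30,0,0,0, 1,0,0,34,0,0,0, 1,0,0,34,0,0,0, 0,0,0,34,0,0,0, 0,0,0,34,0,0,0, 0,0,0,34,0,0,0, 0,0,0,34,0,0,0, 0,0,0,34,0,0,0, 0,0,0,34,0,0,0, 0,0,0,34,0,0,0, 0,0,0,34,0,0,0, 0,0,0,34,0,0,0, 0,0,0,34,0,0,0]' 30
```

```text
time: 6.85
position: [0.5801, -0.0945, 0.0567]
eef_rot: [[0.977, 0.212, 0.0], [0.212, -0.977, 0.0], [0.0, -0.0, -1.0]]
ft_force: [0.0, -0.3, -0.3]
width: 0.0933
finger_force: 0.0
time: 8.72
position: [0.5801, -0.0944, 0.0227]
eef_rot: [[0.977, 0.212, -0.0], [0.212, -0.977, 0.0], [0.0, -0.0, -1.0]]
ft_force: [-0.1, 0.9, 0.3]
width: 0.012
finger_force: 30.0
```

The bar is gripped at 12.0 mm with 30 N. Next I turn it clockwise, which is positive about tool z, by about 0.97 rad.

```bash
python3 -m pendant '[0,0,0,0,0,0,0.1, 0,0,0,0,0,0,0.2, 0,0,0,0,0,0,0.3, 0,0,0,0,0,0,0.4, 0,0,0,0,0,0,0.5, 0,0,0,0,0,0,0.6, 0,0,0,0,0,0,0.7, 0,0,0,0,0,0,0.8, 0,0,0,0,0,0,0.88, 0,0,0,0,0,0,0.94, 0,0,0,0,0,0,0.97, 0,0,0,0,0,0,0.97, 0,0,0,0,0,0,0.97]'; python3 -c "
from workcell import get_obs;o=get_obs();print(o['torque'],o['qpos'])"
```

```text
time: 10.35
position: [0.5797, -0.0956, 0.0227]
eef_rot: [[0.728, -0.686, -0.0], [-0.686, -0.728, -0.001], [0.001, 0.001, -1.0]]
ft_force: [-1.5, -4.1, 0.3]
width: 0.0124
finger_force: 30.1
[-1.07792768  0.5144892   0.38004901] [-0.05170875  0.75469099  0.26664487  1.82384823 -0.32035893  0.60546451
 -1.91533543]
```

Tool yaw is -43.3° and the torque is 0.38 N m, so the switch is at its end stop. I'll release, rise and check.

```bash
python3 -m pendant '[1,0,0,0,0,0,0.95, 1,0,0,0,0,0,-0.01, 1,0,0,0,0,0,-0.01, 1,0,0,0,0,0,-0.01, 1,0,0,0,0,0,-0.01, 1,0,0,0,0,0,-0.01, 1,0,0,0,0,0,-0.01, 1,0,0,0,0,0,-0.01]' >/dev/null 2>&1; echo skip
```

```text
skip
```

That call had a wrong turn value in its first row: it asked for a further 0.95 rad for 1/8 s. I'll check what state it left.

```bash
python3 - <<'E'
from h import *
o=get_obs();print(o["time"],o["position"],o["eef_rot"][:,0],o["width"],o["ft_force"],o["torque"],o["qpos"])
c=capture("wrist");s=capture("top")
cv2.imwrite("pics/w4.png",np.hstack([cv2.resize(c["img"],(400,300)),cv2.resize(s["img"][150:275,200:367],(400,300))])[:,:,::-1])
E
```

```text
11.35 [ 0.58013045 -0.09445646  0.02269565] [ 7.34073191e-01 -6.79070356e-01  2.98664606e-05] 0.08833635252455871 [-0.24274439  0.60427484 -0.92615778] [ 0.08937753 -0.00269149 -0.01945223] [-0.05093956  0.75443358  0.26364882  1.82347177 -0.31916619  0.60517483
 -1.90866634]
```

View pics/w4.png

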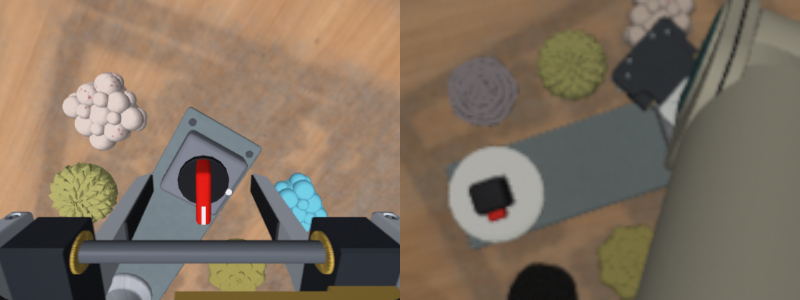

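No harm was done. The bar is turned, with its line away from the white dot and the fingers open round it. I'll rise straight up.

```bash
python3 -m pendant '[1,0,0,-50,0,0,0, 1,0,0,-100,0,0,0, 1,0,0,-140,0,0,0, 1,0,0,-140,0,0,0, 1,0,0,-140,0,0,0]'
python3 - <<'E'
from h import *
c=capture("wrist");im=c["img"].astype(int)
m=((im[...,0]>110)&(im[...,0]-im[...,1]>60)&(im[...,0]-im[...,2]>60)).astype(np.uint8)
n,l,s,ce=cv2.connectedComponentsWithStats(m)
for i in range(1,n):
    if s[i,4]>60:
        v,u=np.nonzero(l==i);P=cast(c,np.c_[u,v],.086);w=np.linalg.svd(P[:,:2]-P[:,:2].mean(0))[2][0];print(s[i],ce[i],P.mean(0),np.degrees(np.arctan2(w[1],w[0])),np.ptp(P[:,:2]@w))
o=get_obs();T=o["position"];R=o["eef_rot"];print(T,R[:,0])
d=np.array([.519,.0954,.163])-T;print("tool shift mm",R.T@d*1000,"turn",np.degrees(np.arctan2(R[1,0],R[0,0]))+72.4)
E
```

```text
time: 12.08
position: [0.5795, -0.0941, 0.1621]
eef_rot: [[0.734, -0.679, -0.001], [-0.679, -0.734, 0.0], [-0.001, 0.0, -1.0]]
ft_force: [-1.2, -0.4, -0.2]
width: 0.0941
finger_force: 0.0
[ 44   0  51 143 743] [80.03633917 73.61776581] [ 0.78711532 -0.04527674  0.086     ] 117.4075777962445 0.12425641907972557
[278 180  12  49 528] [283.37878788 203.64015152] [ 0.58049009 -0.09644108  0.086     ] 137.8097508653168 0.04923170299027435
[193 401  10  15  84] [197.38095238 408.39285714] [0.45967544 0.15972013 0.086     ] -65.14255965454373 0.023888934957829545
[ 0.57905678 -0.09405804  0.1614897 ] [ 0.73433714 -0.6787818  -0.00205815]
tool shift mm [-172.70570577  -98.35940712   -1.2705444 ] turn 29.65136610658635
```

The bar is at -42.2° and on is -42.4°, so the switch is on. Next I move to hover over the head.

```bash
python3 -m pendant '[1,-43,-25,-2,0,0,0.13, 1,-86,-49,-2,0,0,0.26, 1,-130,-74,-2,0,0,0.39, 1,-173,-98,-2,0,0,0.517, 1,-173,-98,-2,0,0,0.517, 1,-173,-98,-2,0,0,0.517, 1,-173,-98,-2,0,0,0.517]'
python3 - <<'E'
from h import *
c=capture("wrist");cv2.imwrite("pics/w5.png",c["img"][:,:,::-1])
o=get_obs();T=o["position"];R=o["eef_rot"];print(o["qpos"],R.T@(np.array([.519,.0954,.163])-T)*1000)
f=cam(c)
print("block top corners",proj(c,[[.519,.0954,.166]]),"button face",proj(c,[[.519-.022*np.cos(.307),.0954-.022*np.sin(.307),.139]]))
E
```

```text
time: 13.0
position: [0.5198, 0.0931, 0.1643]
eef_rot: [[0.3, -0.954, -0.0], [-0.954, -0.3, -0.001], [0.001, 0.001, -1.0]]
ft_force: [0.4, 0.2, 1.4]
width: 0.0941
finger_force: 0.0
[-0.57835794  0.50914378  0.51665174  1.87444225 -0.32741789  0.84275475
 -2.73210605] [-2.42803693  0.14538978  1.44418796]
block top corners [[281.49176495 238.49841683]] button face [[308.0448858  226.14746968]]
```

View pics/w5.png

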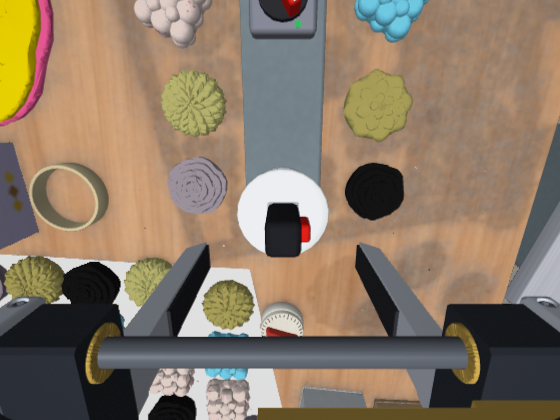

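The block is centred between the open fingers, with its top at about (284,240) against a predicted (281,238). The red button is on the right, on the closing axis. I'll descend, close gently, then firmly.

```bash
python3 -m pendant '[1,-2,1,30,0,0,0, 1,-2,1,55,0,0,0, 1,-2,1,70,0,0,0, 1,-2,1,77,0,0,0, 1,-2,1,77,0,0,0, 0,-2,1,77,0,0,0, 0,-2,1,77,0,0,0, 0,-2,1,77,0,0,0, 0,-2,1,77,0,0,0, 0,-2,1,77,0,0,0, 0,-2,1,77,0,0,0, 0,-2,1,77,0,0,0, 0,-2,1,77,0,0,0, 0,-2,1,77,0,0,0, 0,-2,1,77,0,0,0]' 45
```

```text
time: 14.92
position: [0.5178, 0.0965, 0.0876]
eef_rot: [[0.303, -0.953, -0.001], [-0.953, -0.303, -0.0], [-0.0, 0.001, -1.0]]
ft_force: [-1.5, 0.2, -0.3]
width: 0.029
finger_force: 45.0
```

It is gripped at 29 mm with 45 N, so the button is in. I'll pull up 131 mm.

```bash
python3 -m pendant '[0,0,0,-8,0,0,0, 0,0,0,-16,0,0,0, 0,0,0,-24,0,0,0, 0,0,0,-32,0,0,0, 0,0,0,-40,0,0,0, 0,0,0,-48,0,0,0, 0,0,0,-56,0,0,0, 0,0,0,-63,0,0,0, 0,0,0,-70,0,0,0, 0,0,0,-78,0,0,0, 0,0,0,-86,0,0,0, 0,0,0,-94,0,0,0, 0,0,0,-102,0,0,0, 0,0,0,-110,0,0,0, 0,0,0,-118,0,0,0, 0,0,0,-124,0,0,0, 0,0,0,-128,0,0,0, 0,0,0,-131,0,0,0, 0,0,0,-131,0,0,0, 0,0,0,-131,0,0,0]'
python3 - <<'E'
from h import *
o=get_obs();print(o["qpos"],o["qd"].round(3))
c=capture("scene");cv2.imwrite("pics/s6.png",cv2.resize(c["img"][60:300,150:400],(700,560))[:,:,::-1])
print((proj(c,[[.519,.0954,.235],[.519,.0954,.221]])-[150,60])*[2.8,2.333])
E
```

```text
time: 17.42
position: [0.5177, 0.0965, 0.2178]
eef_rot: [[0.303, -0.953, -0.001], [-0.953, -0.303, -0.001], [0.0, 0.001, -1.0]]
ft_force: [-0.4, -0.8, -19.0]
width: 0.0291
finger_force: 45.0
[-0.61735495  0.44428527  0.55454428  1.80985682 -0.27795385  0.96679087
 -2.78052509] [ 0.     0.     0.    -0.    -0.     0.002 -0.001]
[[214.713354   203.70961374]
 [216.50665491 218.07706556]]
```

View pics/s6.png

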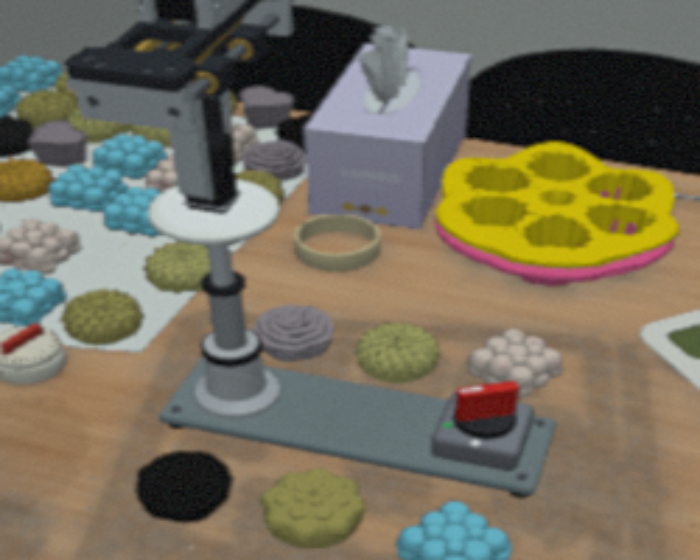

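The head is fully extended: both tubes are visible and the disc is at about (214,208), where a 235 mm disc top should appear. The 19 N pull shows it is at the stop. The switch is on, and the soaps are where they stood.

```bash
python3 -c "
from workcell import hand_in;print(hand_in())"
```

```text
the job is handed in; nothing more can be done
None
```

I turned the switch fully on, pulled the lamp head up to the second stop and handed in with it held there at 45 N; the soaps were left in place, and no verdict came back.

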